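# Put the controller stand back together

### The arm

A 6-joint arm with a two-finger parallel gripper is mounted at the origin on the work surface. World frame = base frame: x ahead of the robot, y to its left, z up, the work surface at z = 0. Lengths are in m, angles in rad, forces in N, time in s.
With the tool pointing down it reaches from about 0.225 to 0.875 m from the base axis. Payload 3.4 kg.
Tool frame: the origin (TCP) lies at the very end of the fingers, on their centre line; the grasp point (between the pads) lies 19 mm behind it; z points along the fingers, y is the direction in which the jaws open and shut (so a half turn about z gives the same grasp; the last joint's range is limited). The gripper opens to 85 mm and grips with 20 to 120 N. Pads are 22 mm wide; open, the fingers measure 114 mm over their backs; the gripper's body (76 mm by 85 mm) begins 54 mm behind the grasp point. The pads swing forward as they close: fully open they stand 13 mm farther back than shut.
Start: joints at [1.197, 0.276, 1.505, -0, 1.361, -0.121], TCP at [0.144, 0.557, 0.231] pointing down, gripper open.
Joint ranges: [-2.89, 2.89], [-0.75, 2.08], [0.22, 2.7], [-1.18, 4.32], [0.11, 2.71], [-2.7, 2.7]. Speed limits (rad/s): [2.57, 2.57, 3.14, 3.14, 3.14, 3.14].

### API

Orientations are given as a unit quaternion [w, x, y, z].
In Python, from rig import telemetry, optics, order gives the robot as it stands.
- The arm moves only by the shell command python3 -m creep 'ROWS' [FORCE]. ROWS is a JSON object of lists of equal length, an entry for each row: "slide": the shift along the world's x, y, z normalised to -1 to 1, where 1 is 0.15 m, a list of three; "twist": the turn, a rotation vector about the world's x, y, z normalised to -1 to 1, where 1 is 360 degrees, a list of three; "fingers": the gripper's target within -1 to 1 (fully open at 1, half-way at 0, shut at -1). A call has 1 to 20 rows; each row is the pose to reach, as a shift and turn from the pose commanded when the call began, turning the shorter way round; what a row does not reach only later rows make up. A row lasts 1/10 s, in which the tool goes at most 50 mm and 8.59 degrees, less where a joint would pass 70% of its speed; a pose out of reach is approached as far as the arm can. A call with a number of a shift or a turn outside -1 to 1 is refused whole. A call with a gripper value outside its range is refused whole. The fingers move at their own pace and stop on an object; FORCE is the grip in N (left out, the last holds). Time passes only in rows, so rows that repeat a pose let the fingers close. It gives the time, the measured TCP pose, the force and the opening at its end, in the units of the state.
- telemetry.get_state(): the state, without advancing time (a new reading comes with each control period).
- optics.get_image(name): name is "scene" or "top"; returns a dict with "img" (480x640x3 uint8, blue, green, red), "depth" (480x640 float32, m along the optical axis (not along the pixel's ray), 0 where there is no reading), "fovy" (degrees; the focal length in pixels is half the picture's height over the tangent of half this angle, whatever the lens; pixels are square), "cx", "cy" (the principal point, pixels), "dist" ([k1, k2, p1, p2, k3] as OpenCV has them; the pictures are not rectified), "world_from_camera" (4x4, takes a point from camera to world coordinates). Camera axes: x right, y down, z forward; pixel columns grow to the right and rows downward; lengths in m; the calibration is good to about 2 mm. A picture is of the moment at which its call begins.
- order.sign_off(): hands the job in, once; it reports no verdict.
The state is a dict: "clock": time; "qpos": joint angles; "qd": joint speeds; "effort": joint torques, N m; "position": TCP position; "ee_rot": TCP orientation; "contact_force": force on the tool from outside, world axes, zero at the start; "moment": the same for the moment, N m; "width": finger opening in m.
Only numpy, scipy, OpenCV 4.12 (cv2) and the standard library are available. Lean on these libraries where they do the work, as an engineer would, in place of code of your own. Each camera call takes 0.05 s, during which the arm holds its last target.

### The job

Put the controller stand together: slide the two-armed bamboo cradle over the stand's upright spindle, all the way down onto the round base, and then put the small solid-topped bamboo cap over the spindle, so that it sits on the cradle and closes it off. The order matters, because nothing passes the cap. The plain bamboo ring without arms belongs to something else: leave it where it is.

Things in the scene. Friction and masses are not known exactly. Their poses are not given: they have to be found in the camera images.
- stand: Controller stand, fixed to the shelf: round dark steel base, 110 mm diameter, 12 mm thick, with an upright white-coated spindle in its middle, 18 mm diameter, standing 56 mm above the base; its top 16 mm taper to 6 mm diameter (tip 68 mm above the shelf). Origin: centre of the base's underside; z is the spindle's axis.
- cradle: Loose bamboo cradle, 110 g, flat on the shelf: round hub, 54 mm diameter, 36 mm high, with a 30 mm through hole, and two arms 14 mm wide, 10 mm high along +x and -x, with upturned ends 35 mm high (124 mm overall). Grip the hub across y. Origin: centre of the hub's underside; z up. Seated, its origin is 12 mm above the stand's, any way round.
- cap: Loose bamboo cap, 50 g, a round knob with closed domed top, no arms, standing mouth down on the shelf: 42 mm diameter, 44 mm high (straight sides up to 36 mm), with a blind hole 28 mm wide and 26 mm deep in its underside. Origin: centre of its underside; z up. Seated on the cradle's hub, its origin is 48 mm above the stand's.
- plain_ring: Loose plain bamboo ring, not part of the job: 60 mm outer diameter, 36 mm hole right through, 24 mm high, no arms. Origin: centre of its underside. To be left where it is.
Not all that is in view belongs to the job. Leave any black or pink look-alike of the cap alone.

How it is judged:
On the way, in this order (a step that is already met when the one before it is completed fails the run):
1. the cradle is over the spindle, fully down and flat on the stand's base (z of cradle in the frame of stand between 0.007 and 0.018 m and horizontal distance between cradle and stand below 0.014 m and angle between cradle's own z axis and vertical below 0.15 rad), for 0.2 s.
2. then the cap is over the spindle, seated on the cradle (all of step 1 and z of cap in the frame of stand between 0.042 and 0.055 m and horizontal distance between cap and stand below 0.014 m and angle between cap's own z axis and vertical below 0.15 rad), for 0.2 s.
At the end, for the whole second after the job is handed in: Around the spindle, each within 14 mm of its axis and tilted under 0.15 rad, at rest: the cradle flat on the base (origin 7 to 18 mm above the stand's) and the cap on the cradle (origin 42 to 55 mm above the stand's) (all of step 2 and linear speed of each of cradle, cap below 0.02 m/s); the robot touches nothing.
It fails at once if the plain ring is moved by more than 30 mm (distance of plain_ring from where it was at the start of the episode above 0.03 m).
It also fails if it takes over 59 s, if anything falls off the work surface, if the arm or the gripper's body presses on something with over 40 N, if the wrist force passes 120 N, or if a joint passes its speed limit or range.

## Working session

There is one attempt and no reset: what is moved stays moved. The work goes in short steps, Python scripts to look and compute and a shell command to move; the robot and the scene stay as the last step left them, time stands still between calls to the robot, and variables do not carry over. Pictures are saved under pics/ and viewed, and the job is handed in when it is done.

```bash
ls; mkdir -p pics; python3 - <<'E'
from rig import telemetry, optics
import cv2,numpy as np
print(telemetry.get_state())
for n in ["scene","top"]:
    d=optics.get_image(n); cv2.imwrite(f"pics/{n}0.png",d["img"]); np.savez(f"pics/{n}0.npz",**d)
    print(n,d["fovy"],d["cx"],d["cy"],d["dist"],np.round(d["world_from_camera"],3).tolist())
E
```

```text
pics
{'clock': 0.0, 'qpos': array([ 1.19700635e+00,  2.76565721e-01,  1.50614814e+00,  1.79003469e-05,
        1.36072194e+00, -1.20987605e-01]), 'qd': array([-0.00216406,  0.00069418,  0.00024669, -0.00118539, -0.00074614,
        0.00059068]), 'effort': array([-5.62274872e-04, -4.16779053e+01, -2.45800388e+01, -3.66586464e-04,
        1.15007150e-02,  1.30261037e-05]), 'position': array([0.14360916, 0.55621358, 0.23045044]), 'ee_rot': array([-2.34154253e-04,  1.26066672e-01,  9.92021343e-01, -8.91375115e-04]), 'contact_force': array([ 0.05642269, -0.48067317,  0.19481916]), 'moment': array([ 0.03290268, -0.00968121,  0.02464511]), 'width': 0.08538804852280715}
scene 54.79292009297102 322.73889269418135 241.14254772364401 [-0.12359096  0.          0.          0.          0.        ] [[-0.146, 0.562, -0.814, 1.135], [0.989, 0.081, -0.122, 0.079], [-0.002, -0.823, -0.568, 0.476], [0.0, 0.0, 0.0, 1.0]]
top 42.94608080942541 330.8828517943086 238.8460979289801 [-0.19631674  0.          0.          0.          0.        ] [[0.015, -0.995, 0.097, 0.439], [-1.0, -0.016, -0.009, -0.005], [0.011, -0.097, -0.995, 1.248], [0.0, 0.0, 0.0, 1.0]]
```

View pics/scene0.png

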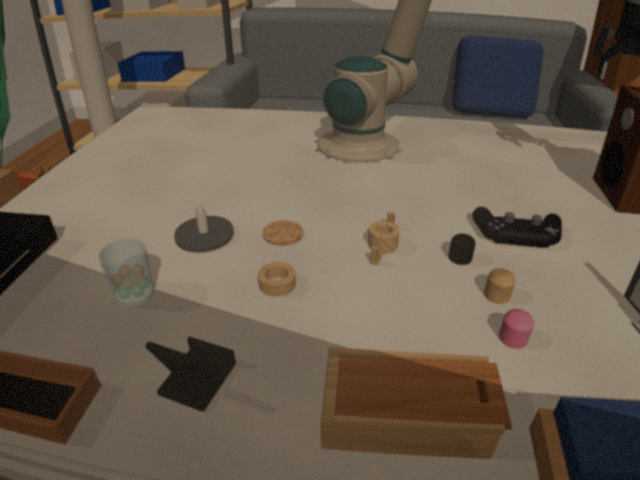

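View pics/top0.png

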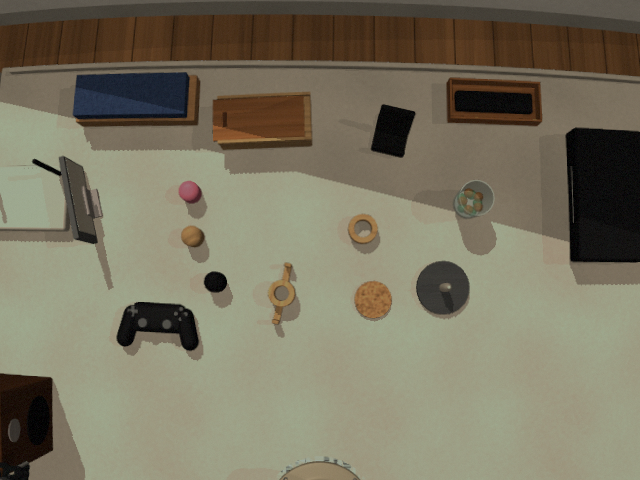

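The top view shows the stand at (443,287), cradle at (282,292) with arms towards (288,266) and (276,321), bamboo cap at (192,236) and ring at (363,229). The look-alikes are pink at (190,191) and black at (215,282). Next I'll measure from both cameras.

```bash
cat > h.py <<'E'
import numpy as np,cv2
def cloud(d):
    h,w=d["depth"].shape; f=h/2/np.tan(np.radians(float(d["fovy"]))/2)
    K=np.array([[f,0,float(d["cx"])],[0,f,float(d["cy"])],[0,0,1]])
    u,v=np.meshgrid(np.arange(w),np.arange(h))
    p=cv2.undistortPoints(np.stack([u,v],-1).reshape(-1,1,2).astype(np.float64),K,np.array(d["dist"],float)).reshape(h,w,2)
    z=np.asarray(d["depth"],float)
    c=np.stack([p[...,0]*z,p[...,1]*z,z,np.ones_like(z)],-1)
    W=(c@np.asarray(d["world_from_camera"]).T)[...,:3]; W[z<=0]=np.nan
    return W
def circ(P):
    (x,y),r=cv2.minEnclosingCircle(P[:,:2].astype(np.float32)); return np.round([x,y,r],4)
E
python3 - <<'E'
from h import *
C={n:cloud(np.load(f"pics/{n}0.npz")) for n in ["top","scene"]}
seeds={"stand":(443,287),"cradle":(282,292),"cap":(192,236),"ring":(363,229),"black":(215,282)}
for k,(u,v) in seeds.items():
    c=np.nanmedian(C["top"][v-6:v+7,u-6:u+7].reshape(-1,3),0)
    print(k,np.round(c,4))
    for n in C:
        P=C[n].reshape(-1,3); m=np.hypot(*(P[:,:2]-c[:2]).T)<0.075; Q=P[m]
        print(" ",n,"floor z",np.round(np.nanpercentile(Q[:,2],[2,10,50,90,99.5]),4))
        for lo,hi in {"stand":[(.006,.016),(.02,.07),(.055,.075)],"cradle":[(.028,.045),(.006,.05)],"cap":[(.01,.05),(.03,.05)],"ring":[(.012,.03)],"black":[(.01,.06)]}[k]:
            S=Q[(Q[:,2]>lo)&(Q[:,2]<hi)]
            if len(S)>3: print("   ",lo,hi,len(S),"mean",np.round(S.mean(0),4),"circ",circ(S), "bbox c",np.round((S.max(0)+S.min(0))[:2]/2,4),"ext",np.round(np.ptp(S,axis=0)[:2],4))
E
```

```text
stand [ 0.4637 -0.2417  0.0154]
  top floor z [-0.0047 -0.0025  0.0079  0.0137  0.0618]
    0.006 0.016 2066 mean [ 0.4638 -0.2463  0.0111] circ [ 0.4642 -0.2451  0.0705] bbox c [ 0.4606 -0.2492] ext [0.131  0.1231]
    0.02 0.07 79 mean [ 0.4635 -0.2435  0.0546] circ [ 0.4641 -0.2459  0.009 ] bbox c [ 0.4638 -0.2463] ext [0.0158 0.017 ]
    0.055 0.075 47 mean [ 0.4637 -0.2449  0.0617] circ [ 0.4637 -0.2453  0.008 ] bbox c [ 0.4637 -0.2451] ext [0.0157 0.0138]
  scene floor z [-0.0016 -0.0007  0.0108  0.0134  0.0643]
    0.006 0.016 1482 mean [ 0.4759 -0.24    0.0115] circ [ 0.4686 -0.2445  0.0564] bbox c [ 0.4684 -0.2438] ext [0.1081 0.1095]
    0.02 0.07 225 mean [ 0.4715 -0.242   0.043 ] circ [ 0.4678 -0.2441  0.0095] bbox c [ 0.4692 -0.2442] ext [0.0154 0.0182]
    0.055 0.075 48 mean [ 0.4693 -0.2426  0.0615] circ [ 0.4693 -0.2424  0.0069] bbox c [ 0.4693 -0.243 ] ext [0.0115 0.0117]
cradle [4.502e-01 8.150e-02 3.000e-04]
  top floor z [-0.0056 -0.0035 -0.0001  0.0311  0.0387]
    0.028 0.045 448 mean [0.4479 0.081  0.0349] circ [0.4481 0.0801 0.0622] bbox c [0.4482 0.0812] ext
[... 1122 characters left out ...]
0196  0.0268]
    0.012 0.03 450 mean [ 0.5818 -0.0796  0.023 ] circ [ 0.5824 -0.0799  0.0301] bbox c [ 0.5817 -0.08  ] ext [0.0579 0.0591]
  scene floor z [-0.0015 -0.0007  0.0009  0.0224  0.0251]
    0.012 0.03 771 mean [ 0.589  -0.0772  0.0211] circ [ 0.5849 -0.0772  0.0312] bbox c [ 0.5852 -0.0778] ext [0.0596 0.0587]
black [0.4672 0.2124 0.0423]
  top floor z [-0.0058 -0.0039 -0.0004  0.0048  0.0461]
    0.01 0.06 366 mean [0.4681 0.2136 0.039 ] circ [0.4686 0.2161 0.0211] bbox c [0.4684 0.2159] ext [0.0416 0.0408]
  scene floor z [-0.0014 -0.0006  0.0009  0.0326  0.0446]
    0.01 0.06 599 mean [0.4821 0.2167 0.0319] circ [0.4731 0.2186 0.0211] bbox c [0.473  0.2188] ext [0.0417 0.0412]
```

```bash
python3 - <<'E'
import cv2
a=cv2.imread("pics/top0.png")[240:340,240:340]; b=cv2.imread("pics/top0.png")[237:337,393:493]
cv2.imwrite("pics/z0.png",cv2.resize(cv2.hconcat([a,b]),(800,400),interpolation=cv2.INTER_CUBIC))
E
```

```text
(no output)
```

View pics/z0.png

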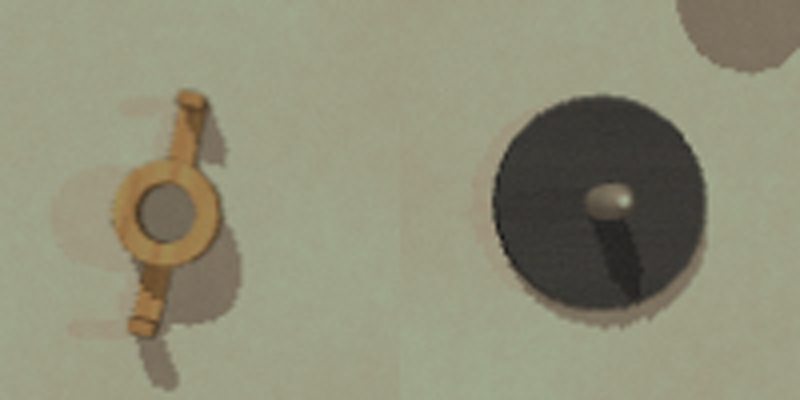

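```bash
cat >> h.py <<'E'
from scipy.optimize import least_squares
def hubfit(P,c,zlo,zhi,R):
    m=(P[:,2]>zlo)&(P[:,2]<zhi)&(np.hypot(*(P[:,:2]-c).T)<R); S=P[m]
    return circ(S),len(S)
def cradle(P,c):
    # hub by enclosing circle, arm ends by position
    r,n=hubfit(P,np.array(c),.03,.045,.040)
    m=(P[:,2]>.025)&(P[:,2]<.045); D=np.hypot(*(P[:,:2]-r[:2]).T); E=P[m&(D>.045)&(D<.068)]
    a=E[E[:,0]>r[0]].mean(0); b=E[E[:,0]<r[0]].mean(0)
    return r,n,np.round(a,4),np.round(b,4),np.round((a+b)/2,4),np.degrees(np.arctan2(*(a-b)[1::-1]))
E
python3 - <<'E'
from h import *
for n in ["top","scene"]:
    P=cloud(np.load(f"pics/{n}0.npz")).reshape(-1,3)
    print(n,cradle(P,(.45,.082)))
    print("cap",hubfit(P,np.array([.56,.264]),.02,.05,.03), "pink",hubfit(P,np.array([.63,.27]),.02,.05,.03))
E
```

```text
top (array([0.4485, 0.0804, 0.0269]), 384, array([0.5054, 0.0707, 0.0338]), array([0.3915, 0.0919, 0.0338]), array([0.4485, 0.0813, 0.0338]), np.float64(-10.53920253401638))
cap (array([0.5609, 0.2658, 0.0225]), 370) pink (array([0.647 , 0.2734, 0.0209]), 263)
scene (array([0.4514, 0.0829, 0.0283]), 392, array([0.5104, 0.0721, 0.0317]), array([0.3968, 0.095 , 0.0311]), array([0.4536, 0.0836, 0.0314]), np.float64(-11.401682552432131))
cap (array([0.564 , 0.2683, 0.0218]), 641) pink (array([0.6509, 0.2749, 0.0184]), 215)
```

Both cameras agree to within about 4 mm, as a common offset, and the averages fit the given sizes:

| Object | x (m) | y (m) | Yaw |
|---|---|---|---|
| Cradle | 0.4505 | 0.082 | -11° |
| Stand | 0.4665 | -0.2445 | – |
| Cap | 0.5625 | 0.267 | – |

I'll move over the cradle first.

```bash
python3 -m creep '{"slide":[[0.25,-0.4,0],[0.51,-0.79,0],[0.51,-0.79,0],[0.51,-0.79,0]],"twist":[[0,0,0.01],[0,0,0.01],[0,0,0.01],[0,0,0.01]],"fingers":[1,1,1,1]}' 40
python3 -m creep '{"slide":[[0.25,-0.4,0],[0.51,-0.79,0],[0.51,-0.79,0],[0.51,-0.79,0]],"twist":[[0,0,0],[0,0,0],[0,0,0],[0,0,0]],"fingers":[1,1,1,1]}'
python3 -m creep '{"slide":[[0.25,-0.4,0],[0.51,-0.79,0],[0.51,-0.79,0],[0.51,-0.79,0]],"twist":[[0,0,0],[0,0,0],[0,0,0],[0,0,0]],"fingers":[1,1,1,1]}'
python3 -m creep '{"slide":[[0.25,-0.4,-0.3],[0.51,-0.79,-0.6],[0.51,-0.79,-0.6],[0.51,-0.79,-0.6],[0.51,-0.79,-0.6]],"twist":[[0,0,0],[0,0,0],[0,0,0],[0,0,0],[0,0,0]],"fingers":[1,1,1,1,1]}'
```

```text
clock: 0.5
position: [0.2219, 0.4341, 0.231]
ee_rot: [0.0, 0.097, 0.995, -0.002]
contact_force: [0.5, 1.2, -0.2]
width: 0.0851
clock: 0.9
position: [0.2987, 0.3169, 0.2312]
ee_rot: [0.001, 0.097, 0.995, -0.001]
contact_force: [0.1, 0.9, 0.2]
width: 0.0854
clock: 1.3
position: [0.3759, 0.1992, 0.2313]
ee_rot: [0.001, 0.097, 0.995, -0.0]
contact_force: [-0.4, 1.0, 0.6]
width: 0.0855
clock: 1.8
position: [0.4498, 0.083, 0.1397]
ee_rot: [-0.002, 0.096, 0.995, 0.0]
contact_force: [-0.4, -0.0, -0.3]
width: 0.0854
```

```bash
python3 - <<'E'
from rig import telemetry, optics
from h import *
s=telemetry.get_state();print(s["position"],s["ee_rot"])
ims=[]
for n in ["scene","top"]:
    d=optics.get_image(n); np.savez(f"pics/{n}1.npz",**d); ims.append(d["img"])
a=ims[0][100:310,260:540]; b=ims[1][190:400,180:460]
cv2.imwrite("pics/s1.png",cv2.resize(cv2.hconcat([a,b]),(800,300)))
E
```

```text
[0.44977368 0.08302772 0.13971635] [-1.81988562e-03  9.58850997e-02  9.95390703e-01  2.88791661e-04]
```

View pics/s1.png

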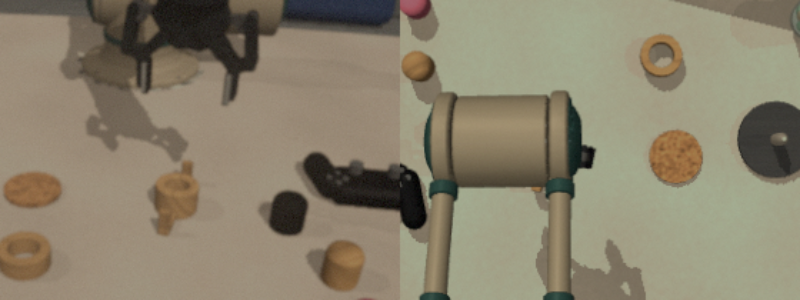

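The left half shows the open fingers above the cradle, which sits at (177,195) in that crop. I'll check the camera's offset against the finger tips.

```bash
python3 - <<'E'
from h import *
P=cloud(np.load("pics/scene1.npz")).reshape(-1,3)
m=(np.hypot(*(P[:,:2]-[.45,.083]).T)<.07)&(P[:,2]>.12)&(P[:,2]<.19)
Q=P[m]; print(len(Q),np.nanmin(Q[:,2]))
for lo in np.arange(.13,.19,.01):
    S=Q[(Q[:,2]>lo)&(Q[:,2]<lo+.01)]
    for s in (S[S[:,1]>.083],S[S[:,1]<.083]):
        if len(s): print(round(lo,3),len(s),np.round(s.min(0),4),np.round(s.max(0),4))
print(cradle(P,(.45,.082)))
E
```

```text
399 0.15345883392326892
0.15 11 [0.4636 0.1264 0.155 ] [0.4739 0.1342 0.1598]
0.15 22 [0.4333 0.0358 0.1535] [0.4544 0.0444 0.1597]
0.16 57 [0.4584 0.124  0.1602] [0.4723 0.1401 0.17  ]
0.16 60 [0.4355 0.0284 0.1601] [0.4556 0.0443 0.1699]
0.17 59 [0.4524 0.1244 0.1702] [0.4736 0.1413 0.1799]
0.17 64 [0.4323 0.0282 0.1702] [0.4553 0.045  0.1799]
0.18 61 [0.4542 0.1242 0.18  ] [0.4739 0.1415 0.1899]
0.18 65 [0.4319 0.0283 0.18  ] [0.4548 0.0447 0.1897]
(array([0.4523, 0.0823, 0.0284]), 385, array([0.5104, 0.0723, 0.0315]), array([0.3966, 0.0951, 0.0313]), array([0.4535, 0.0837, 0.0314]), np.float64(-11.292272343222852))
```

The finger midpoint shows that the scene camera reads +4 mm in x and +1.7 mm in y, so the top camera is true. I'll use cradle (0.4485, 0.081), stand (0.4643, -0.2455) and cap (0.5605, 0.266). Now I'll descend and grip.

```bash
python3 -m creep '{"slide":[[-0.01,-0.013,-0.2],[-0.01,-0.013,-0.4],[-0.01,-0.013,-0.6],[-0.01,-0.013,-0.75],[-0.01,-0.013,-0.83],[-0.01,-0.013,-0.875],[-0.01,-0.013,-0.875],[-0.01,-0.013,-0.875]],"twist":[[0,0,0],[0,0,0],[0,0,0],[0,0,0],[0,0,0],[0,0,0],[0,0,0],[0,0,0]],"fingers":[1,1,1,1,1,1,1,1]}' 40
python3 -m creep '{"slide":[[0,0,0],[0,0,0],[0,0,0],[0,0,0],[0,0,0],[0,0,0],[0,0,0],[0,0,0],[0,0,0],[0,0,0]],"twist":[[0,0,0],[0,0,0],[0,0,0],[0,0,0],[0,0,0],[0,0,0],[0,0,0],[0,0,0],[0,0,0],[0,0,0]],"fingers":[0.6,0.4,0.2,0,-0.2,-0.4,-0.5,-0.5,-0.5,-0.5]}' 40
```

```text
clock: 2.7
position: [0.449, 0.0816, 0.011]
ee_rot: [0.001, 0.094, 0.996, 0.0]
contact_force: [0.7, 0.7, 0.6]
width: 0.0851
clock: 3.7
position: [0.4489, 0.0809, 0.0112]
ee_rot: [0.001, 0.095, 0.995, 0.0]
contact_force: [-1.0, 1.3, 7.8]
width: 0.0534
```

Gripped at 53.4 mm, which matches the 54 mm hub. Lifting.

```bash
python3 -m creep '{"slide":[[0,0,0.05],[0,0,0.15],[0,0,0.3],[0,0,0.45],[0,0,0.6],[0,0,0.75],[0,0,0.75],[0,0,0.75]],"twist":[[0,0,0],[0,0,0],[0,0,0],[0,0,0],[0,0,0],[0,0,0],[0,0,0],[0,0,0]],"fingers":[-0.5,-0.5,-0.5,-0.5,-0.5,-0.5,-0.5,-0.5]}'
python3 - <<'E'
from rig import telemetry, optics
from h import *
s=telemetry.get_state();print(s["position"],s["contact_force"],s["width"])
d=optics.get_image("scene"); np.savez("pics/scene2.npz",**d)
cv2.imwrite("pics/s2.png",cv2.resize(d["img"][60:310,160:540],(760,500)))
E
```

```text
clock: 4.5
position: [0.4482, 0.0807, 0.1227]
ee_rot: [0.0, 0.095, 0.995, 0.0]
contact_force: [-0.7, -0.2, -1.9]
width: 0.0533
[0.44816402 0.08069482 0.12267588] [-0.73687647 -0.22286454 -1.92055173] 0.0533231990523565
```

View pics/s2.png

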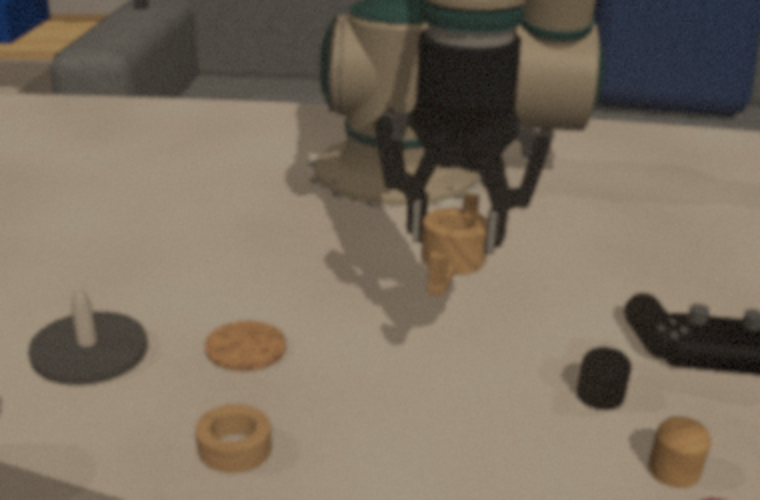

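The cradle is held level at (455,240). I'll measure the in-hand offset.

```bash
python3 - <<'E'
from h import *
P=cloud(np.load("pics/scene2.npz")).reshape(-1,3)-[.004,.0017,0]
r=np.array([.448,.081]);D=np.hypot(*(P[:,:2]-r).T)
Q=P[(D<.075)&(P[:,2]>.09)&(P[:,2]<.165)]
print("z",np.percentile(Q[:,2],[0,1,2]))
D=np.hypot(*(Q[:,:2]-r).T)
E=Q[(D>.048)&(abs(Q[:,1]-.081)<.025)]; 
for s in(E[E[:,0]>r[0]],E[E[:,0]<r[0]]): print(len(s),s.min(0),s.max(0),s.mean(0))
E
```

```text
z [0.11161372 0.11343277 0.11425343]
208 [0.49662136 0.06192478 0.11161372] [0.50910719 0.07758118 0.14695074] [0.50553835 0.06940285 0.13083485]
71 [0.38636054 0.08560763 0.13092299] [0.3955342  0.10002753 0.14809716] [0.39164543 0.09305249 0.14138971]
```

```bash
python3 -m creep '{"slide":[[0.01,-0.1,0],[0.02,-0.3,0],[0.03,-0.52,0],[0.037,-0.725,0],[0.037,-0.725,0]],"twist":[[0,0,0],[0,0,0],[0,0,0],[0,0,0],[0,0,0]],"fingers":[-0.5,-0.5,-0.5,-0.5,-0.5]}'
python3 -m creep '{"slide":[[0.01,-0.1,0],[0.02,-0.3,0],[0.03,-0.52,0],[0.037,-0.725,0],[0.037,-0.725,0]],"twist":[[0,0,0],[0,0,0],[0,0,0],[0,0,0],[0,0,0]],"fingers":[-0.5,-0.5,-0.5,-0.5,-0.5]}'
python3 -m creep '{"slide":[[0.01,-0.15,0],[0.02,-0.35,0],[0.03,-0.55,0],[0.037,-0.725,0],[0.037,-0.725,0],[0.037,-0.725,0],[0.037,-0.725,0]],"twist":[[0,0,0],[0,0,0],[0,0,0],[0,0,0],[0,0,0],[0,0,0],[0,0,0]],"fingers":[-0.5,-0.5,-0.5,-0.5,-0.5,-0.5,-0.5]}'
python3 - <<'E'
from rig import telemetry, optics
from h import *
s=telemetry.get_state();print(s["position"],s["contact_force"],s["width"])
d=optics.get_image("scene"); np.savez("pics/scene3.npz",**d)
cv2.imwrite("pics/s3.png",cv2.resize(d["img"][100:300,100:340],(720,600)))
P=cloud(d).reshape(-1,3)-[.004,.0017,0]
for zlo,zhi,c in((.09,.165,(.4645,-.2455)),(.03,.07,(.4645,-.2455))):
    r=np.array(c);D=np.hypot(*(P[:,:2]-r).T)
    Q=P[(D<(.075 if zlo>.08 else .02))&(P[:,2]>zlo)&(P[:,2]<zhi)]
    if zlo>.08:
        D=np.hypot(*(Q[:,:2]-r).T); Q=Q[(D>.048)&(abs(Q[:,1]-r[1])<.025)]
    print(len(Q),Q.min(0),Q.max(0),(Q.min(0)+Q.max(0))/2)
E
```

```text
clock: 5.05
position: [0.4534, -0.0308, 0.1212]
ee_rot: [-0.001, 0.097, 0.995, -0.001]
contact_force: [-0.1, -0.1, -1.2]
width: 0.0536
clock: 5.55
position: [0.4596, -0.1393, 0.1214]
ee_rot: [-0.0, 0.096, 0.995, -0.0]
contact_force: [0.6, 1.9, -1.5]
width: 0.0534
clock: 6.25
position: [0.4643, -0.2436, 0.1218]
ee_rot: [-0.001, 0.094, 0.996, 0.001]
contact_force: [-0.1, -0.4, -1.2]
width: 0.0534
[ 0.46431829 -0.24355384  0.12178565] [-0.07036186 -0.35111401 -1.17284771] 0.05339624799463051
187 [ 0.40245079 -0.26309282  0.11113482] [ 0.52484228 -0.22497528  0.14528196] [ 0.46364653 -0.24403405  0.12820839]
173 [ 0.45724894 -0.25456207  0.03015349] [ 0.47334965 -0.2370758   0.06887843] [ 0.4652993  -0.24581894  0.04951596]
```

View pics/s3.png

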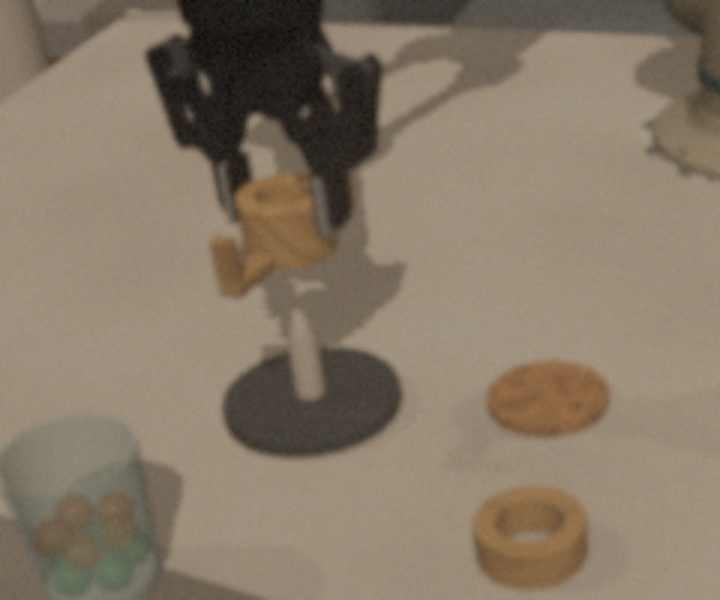

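The cradle hangs right above the spindle: (0.4637, -0.244) against (0.465, -0.246). I'll correct by about 1 mm and lower slowly.

```bash
python3 -m creep '{"slide":[[0.007,-0.011,-0.08],[0.007,-0.011,-0.16],[0.007,-0.011,-0.24],[0.007,-0.011,-0.3],[0.007,-0.011,-0.34],[0.007,-0.011,-0.38],[0.007,-0.011,-0.38]],"twist":[[0,0,0],[0,0,0],[0,0,0],[0,0,0],[0,0,0],[0,0,0],[0,0,0]],"fingers":[-0.5,-0.5,-0.5,-0.5,-0.5,-0.5,-0.5]}'
python3 -m creep '{"slide":[[0,0,-0.05],[0,0,-0.1],[0,0,-0.15],[0,0,-0.19],[0,0,-0.22],[0,0,-0.24],[0,0,-0.26],[0,0,-0.27],[0,0,-0.27]],"twist":[[0,0,0],[0,0,0],[0,0,0],[0,0,0],[0,0,0],[0,0,0],[0,0,0],[0,0,0],[0,0,0]],"fingers":[-0.5,-0.5,-0.5,-0.5,-0.5,-0.5,-0.5,-0.5,-0.5]}'
```

```text
clock: 7.0
position: [0.4656, -0.2468, 0.0647]
ee_rot: [-0.001, 0.095, 0.995, 0.0]
contact_force: [-0.7, 0.9, -1.5]
width: 0.0534
clock: 7.9
position: [0.466, -0.2471, 0.025]
ee_rot: [-0.0, 0.095, 0.995, 0.0]
contact_force: [0.5, 0.6, -1.6]
width: 0.0534
```

No resistance. The cradle is about 2 mm above the base, so I'll lower it to contact, release and retreat.

```bash
python3 -m creep '{"slide":[[0,0,-0.007],[0,0,-0.013],[0,0,-0.013],[0,0,-0.013]],"twist":[[0,0,0],[0,0,0],[0,0,0],[0,0,0]],"fingers":[-0.5,-0.5,-0.5,-0.5]}'
python3 -m creep '{"slide":[[0,0,0],[0,0,0],[0,0,0],[0,0,0],[0,0,0],[0,0,0],[0,0,0],[0,0,0]],"twist":[[0,0,0],[0,0,0],[0,0,0],[0,0,0],[0,0,0],[0,0,0],[0,0,0],[0,0,0]],"fingers":[0,0.3,0.6,0.8,0.8,0.8,0.8,0.8]}'
```

```text
clock: 8.3
position: [0.4662, -0.2472, 0.0233]
ee_rot: [0.0, 0.095, 0.995, -0.0]
contact_force: [-0.6, -0.0, -0.6]
width: 0.0537
clock: 9.1
position: [0.466, -0.2471, 0.0231]
ee_rot: [0.0, 0.095, 0.995, 0.0]
contact_force: [0.3, -0.5, 0.7]
width: 0.0771
```

```bash
python3 -m creep '{"slide":[[0,0,0.1],[0,0,0.25],[0,0,0.45],[0,0,0.65],[0,0,0.8],[0,0,0.8]],"twist":[[0,0,0],[0,0,0],[0,0,0],[0,0,0],[0,0,0],[0,0,0]],"fingers":[0.8,0.8,0.8,1,1,1]}'
python3 - <<'E'
from rig import telemetry, optics
from h import *
d=optics.get_image("scene")
cv2.imwrite("pics/s4.png",cv2.resize(d["img"][100:300,100:340],(720,600)))
P=cloud(d).reshape(-1,3)-[.004,.0017,0]
c=np.array([.465,-.246]); D=np.hypot(*(P[:,:2]-c).T)
H=P[(D<.035)&(P[:,2]>.042)&(P[:,2]<.053)]; print("hub",circ(H),np.percentile(H[:,2],[5,50,95]))
A=P[(D<.07)&(D>.05)&(P[:,2]>.02)&(P[:,2]<.06)]; 
for s in (A[A[:,0]>c[0]],A[A[:,0]<c[0]]): print(len(s),s.min(0),s.max(0))
E
```

```text
clock: 9.7
position: [0.468, -0.2484, 0.1464]
ee_rot: [0.003, 0.095, 0.995, -0.002]
contact_force: [-0.0, -0.0, -0.3]
width: 0.0855
hub [ 0.4648 -0.2453  0.0282] [0.04291694 0.04755185 0.04965371]
133 [ 0.51489609 -0.26576543  0.02022456] [ 0.52694584 -0.24913538  0.04805229]
111 [ 0.40406965 -0.24238004  0.02010034] [ 0.41651935 -0.22679742  0.04891506]
```

View pics/s4.png

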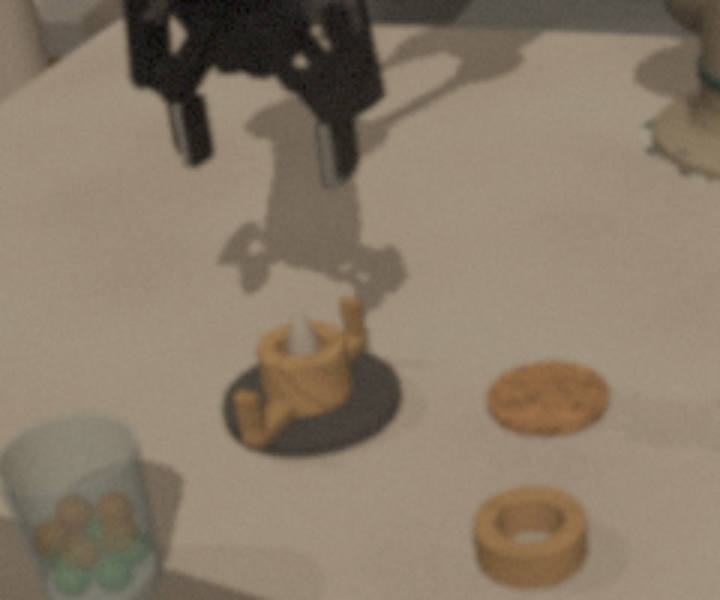

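The cradle is seated at (305,365): hub top at about 48 mm, level, centred at (0.465, -0.245). Next, the cap.

```bash
python3 -m creep '{"slide":[[0.05,0.25,0],[0.1,0.55,0],[0.155,0.856,0],[0.155,0.856,0]],"twist":[[0,0,0],[0,0,0],[0,0,0],[0,0,0]],"fingers":[1,1,1,1]}'
python3 -m creep '{"slide":[[0.05,0.25,0],[0.1,0.55,0],[0.155,0.856,0],[0.155,0.856,0]],"twist":[[0,0,0],[0,0,0],[0,0,0],[0,0,0]],"fingers":[1,1,1,1]}'
python3 -m creep '{"slide":[[0.05,0.25,0],[0.1,0.55,0],[0.155,0.856,0],[0.155,0.856,0]],"twist":[[0,0,0],[0,0,0],[0,0,0],[0,0,0]],"fingers":[1,1,1,1]}'
python3 -m creep '{"slide":[[0.05,0.25,0],[0.1,0.55,0],[0.155,0.856,0],[0.155,0.856,0],[0.155,0.856,0],[0.155,0.856,0]],"twist":[[0,0,0],[0,0,0],[0,0,0],[0,0,0],[0,0,0],[0,0,0]],"fingers":[1,1,1,1,1,1]}'
python3 - <<'E'
from rig import telemetry, optics
from h import *
print(telemetry.get_state()["position"])
d=optics.get_image("scene")
cv2.imwrite("pics/s5.png",cv2.resize(d["img"][150:360,360:600],(720,630))[:600])
P=cloud(d).reshape(-1,3)-[.004,.0017,0]
print(hubfit(P,np.array([.5605,.266]),.01,.05,.03))
E
```

```text
clock: 10.15
position: [0.488, -0.1132, 0.1413]
ee_rot: [-0.002, 0.092, 0.996, 0.002]
contact_force: [-0.1, -0.4, -0.5]
width: 0.0856
clock: 10.55
position: [0.5122, 0.014, 0.1417]
ee_rot: [-0.001, 0.092, 0.996, 0.001]
contact_force: [-0.4, -1.4, -0.2]
width: 0.0855
clock: 10.95
position: [0.5363, 0.1417, 0.1418]
ee_rot: [-0.0, 0.093, 0.996, 0.001]
contact_force: [1.0, -0.1, -0.2]
width: 0.0857
clock: 11.55
position: [0.5586, 0.2643, 0.1422]
ee_rot: [-0.001, 0.095, 0.995, -0.001]
contact_force: [-0.2, -0.5, 0.3]
width: 0.0854
[0.55855988 0.26425829 0.14217354]
(array([0.5606, 0.2669, 0.0222]), 787)
```

View pics/s5.png

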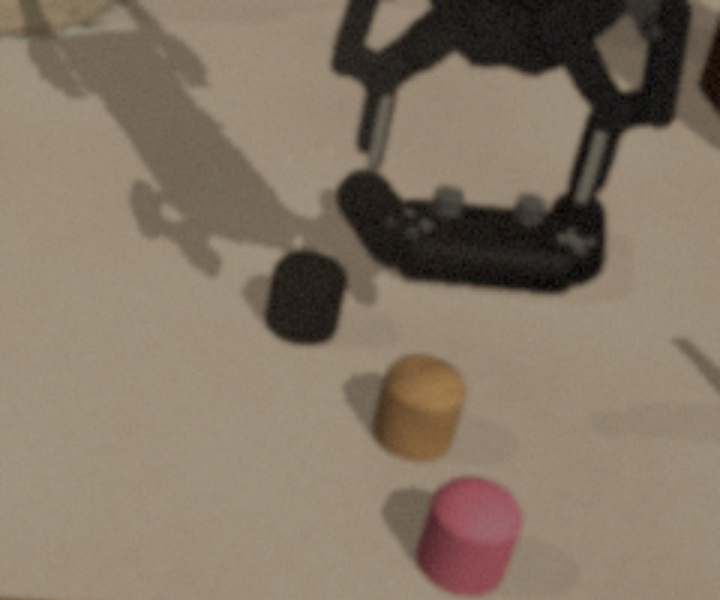

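The bamboo cap is at (420,405), clear of the pink cap at (470,535) and the black one at (305,295). Descending and gripping.

```bash
python3 -m creep '{"slide":[[0.013,0.014,-0.2],[0.013,0.014,-0.4],[0.013,0.014,-0.6],[0.013,0.014,-0.75],[0.013,0.014,-0.83],[0.013,0.014,-0.87],[0.013,0.014,-0.87],[0.013,0.014,-0.87]],"twist":[[0,0,0],[0,0,0],[0,0,0],[0,0,0],[0,0,0],[0,0,0],[0,0,0],[0,0,0]],"fingers":[1,1,1,1,1,1,1,1]}' 30
python3 -m creep '{"slide":[[0,0,0],[0,0,0],[0,0,0],[0,0,0],[0,0,0],[0,0,0],[0,0,0],[0,0,0],[0,0,0],[0,0,0],[0,0,0],[0,0,0]],"twist":[[0,0,0],[0,0,0],[0,0,0],[0,0,0],[0,0,0],[0,0,0],[0,0,0],[0,0,0],[0,0,0],[0,0,0],[0,0,0],[0,0,0]],"fingers":[0.6,0.4,0.2,0,-0.2,-0.4,-0.6,-0.7,-0.7,-0.7,-0.7,-0.7]}' 30
```

```text
clock: 12.4
position: [0.562, 0.2686, 0.0138]
ee_rot: [0.001, 0.095, 0.995, 0.0]
contact_force: [0.4, 1.1, -0.4]
width: 0.0853
clock: 13.6
position: [0.5611, 0.2687, 0.0132]
ee_rot: [0.0, 0.095, 0.995, 0.0]
contact_force: [-1.7, -0.3, 5.2]
width: 0.041
```

```bash
python3 -m creep '{"slide":[[0,0,0.05],[0,0,0.15],[0,0,0.3],[0,0,0.5],[0,0,0.7],[0,0,0.85],[0,0,0.85],[0,0,0.85]],"twist":[[0,0,0],[0,0,0],[0,0,0],[0,0,0],[0,0,0],[0,0,0],[0,0,0],[0,0,0]],"fingers":[-0.7,-0.7,-0.7,-0.7,-0.7,-0.7,-0.7,-0.7]}'
python3 - <<'E'
from rig import telemetry, optics
from h import *
s=telemetry.get_state();print(s["position"],s["width"])
d=optics.get_image("scene")
cv2.imwrite("pics/s6.png",cv2.resize(d["img"][100:310,360:600],(640,560)))
P=cloud(d).reshape(-1,3)-[.004,.0017,0]
c=s["position"][:2];D=np.hypot(*(P[:,:2]-c).T)
Q=P[(D<.023)&(P[:,2]>.1)&(P[:,2]<.19)]; print(np.percentile(Q[:,2],[0,1,3,97,100]),Q.min(0),Q.max(0))
E
```

```text
clock: 14.4
position: [0.5608, 0.2686, 0.1401]
ee_rot: [0.0, 0.095, 0.995, 0.0]
contact_force: [-0.6, 0.3, -0.5]
width: 0.0413
[0.56082911 0.26861036 0.14009495] 0.041257247049289625
[0.12746746 0.12868214 0.1298971  0.17564905 0.1881819 ] [0.54193513 0.24610315 0.12746746] [0.58093479 0.29134451 0.1881819 ]
```

View pics/s6.png

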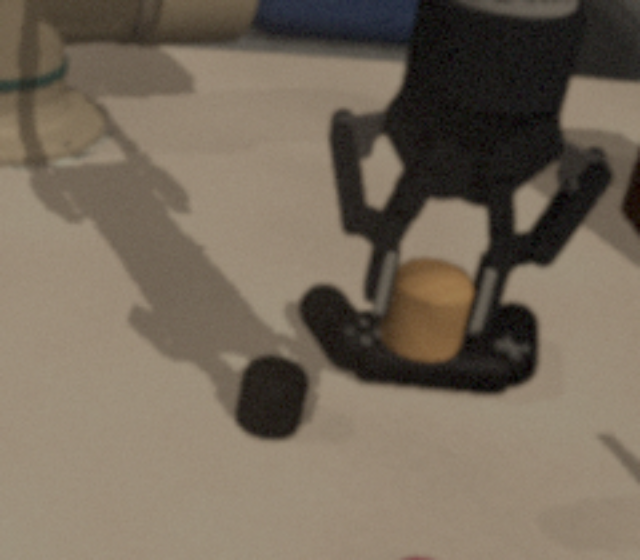

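The cap is held upright with its underside 13 mm below the TCP. Carrying it to the stand.

```bash
python3 -m creep '{"slide":[[-0.03,-0.15,0],[-0.07,-0.4,0],[-0.11,-0.65,0],[-0.16,-0.857,0],[-0.16,-0.857,0]],"twist":[[0,0,0],[0,0,0],[0,0,0],[0,0,0],[0,0,0]],"fingers":[-0.7,-0.7,-0.7,-0.7,-0.7]}'
python3 -m creep '{"slide":[[-0.03,-0.15,0],[-0.07,-0.4,0],[-0.11,-0.65,0],[-0.16,-0.857,0],[-0.16,-0.857,0]],"twist":[[0,0,0],[0,0,0],[0,0,0],[0,0,0],[0,0,0]],"fingers":[-0.7,-0.7,-0.7,-0.7,-0.7]}'
python3 -m creep '{"slide":[[-0.03,-0.15,0],[-0.07,-0.4,0],[-0.11,-0.65,0],[-0.16,-0.857,0],[-0.16,-0.857,0]],"twist":[[0,0,0],[0,0,0],[0,0,0],[0,0,0],[0,0,0]],"fingers":[-0.7,-0.7,-0.7,-0.7,-0.7]}'
python3 -m creep '{"slide":[[-0.03,-0.2,0],[-0.08,-0.45,0],[-0.12,-0.65,0],[-0.16,-0.8,0],[-0.16,-0.857,0],[-0.16,-0.857,0],[-0.16,-0.857,0],[-0.16,-0.857,0]],"twist":[[0,0,0],[0,0,0],[0,0,0],[0,0,0],[0,0,0],[0,0,0],[0,0,0],[0,0,0]],"fingers":[-0.7,-0.7,-0.7,-0.7,-0.7,-0.7,-0.7,-0.7]}'
cat > look.py <<'E'
import sys
from rig import telemetry, optics
from h import *
s=telemetry.get_state();print(s["position"],s["width"])
d=optics.get_image("scene")
cv2.imwrite(sys.argv[1],cv2.resize(d["img"][100:300,100:340],(720,600)))
P=cloud(d).reshape(-1,3)-[.004,.0017,0]
c=np.array([.465,-.2455]);D=np.hypot(*(P[:,:2]-c).T)
u=float(sys.argv[2])
Q=P[(D<.03)&(P[:,2]>u)&(P[:,2]<u+.044)]; print("cap",np.percentile(Q[:,2],[0,3,97,100]))
for b in np.arange(u,u+.036,.006):
    S=Q[(Q[:,2]>b)&(Q[:,2]<b+.006)]
    if len(S): print(round(b,3),S.min(0)[:2],S.max(0)[:2])
H=P[(D<.035)&(P[:,2]>.042)&(P[:,2]<.051)]; print("hub",circ(H))
T=P[(D<.015)&(P[:,2]>.053)&(P[:,2]<.07)]
if len(T): print("tip",T.mean(0),len(T))
E
python3 look.py pics/s7.png .127
```

```text
clock: 14.95
position: [0.5344, 0.1365, 0.1381]
ee_rot: [-0.003, 0.096, 0.995, -0.001]
contact_force: [0.2, 0.1, 0.5]
width: 0.0414
clock: 15.45
position: [0.5115, 0.0091, 0.1387]
ee_rot: [-0.002, 0.097, 0.995, -0.001]
contact_force: [-0.0, 0.7, -0.1]
width: 0.0414
clock: 15.95
position: [0.4887, -0.119, 0.1391]
ee_rot: [-0.001, 0.096, 0.995, -0.0]
contact_force: [0.2, 0.6, -0.3]
width: 0.0414
clock: 16.75
position: [0.4653, -0.2439, 0.1399]
ee_rot: [-0.0, 0.094, 0.996, 0.001]
contact_force: [0.9, 0.5, 0.1]
width: 0.0411
[ 0.46527822 -0.24392727  0.13991183] 0.04112540468044144
cap [0.12710637 0.13016029 0.1706209  0.17099842]
0.127 [ 0.45435255 -0.26031558] [ 0.48460532 -0.22252841]
0.133 [ 0.4609001  -0.26054709] [ 0.48541568 -0.22207666]
0.139 [ 0.46148188 -0.26911437] [ 0.48627656 -0.21616337]
0.145 [ 0.46477205 -0.27227019] [ 0.48569245 -0.21744524]
0.151 [ 0.4630624  -0.27520748] [ 0.48622458 -0.21800962]
0.157 [ 0.4656403  -0.27250445] [ 0.48687633 -0.21674642]
0.163 [ 0.44698668 -0.27342412] [ 0.48498195 -0.21777875]
hub [ 0.4651 -0.2455  0.0277]
tip [ 0.46603151 -0.24383143  0.06012498] 61
```

View pics/s7.png

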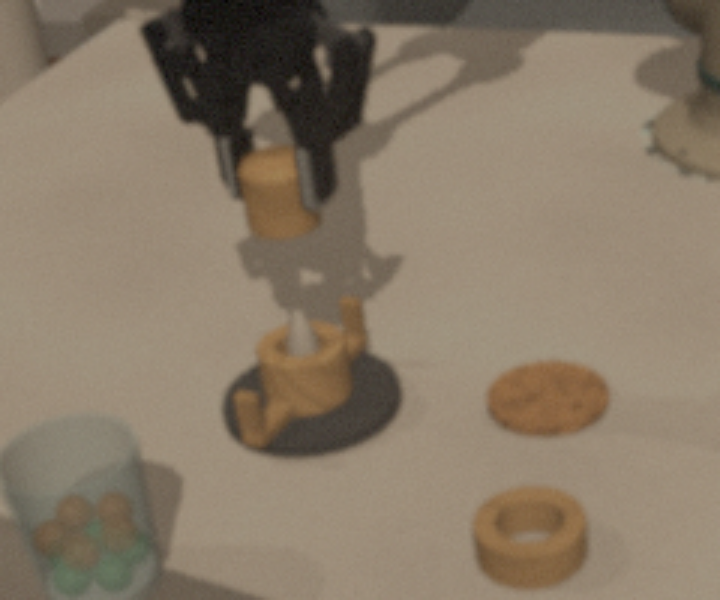

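The cap at (0.465, -0.244) is within 2 mm of the spindle. Lowering slowly.

```bash
python3 -m creep '{"slide":[[0,-0.006,-0.08],[0,-0.006,-0.16],[0,-0.006,-0.22],[0,-0.006,-0.28],[0,-0.006,-0.32],[0,-0.006,-0.36],[0,-0.006,-0.4],[0,-0.006,-0.43],[0,-0.006,-0.46],[0,-0.006,-0.48],[0,-0.006,-0.49],[0,-0.006,-0.49]],"twist":[[0,0,0],[0,0,0],[0,0,0],[0,0,0],[0,0,0],[0,0,0],[0,0,0],[0,0,0],[0,0,0],[0,0,0],[0,0,0],[0,0,0]],"fingers":[-0.7,-0.7,-0.7,-0.7,-0.7,-0.7,-0.7,-0.7,-0.7,-0.7,-0.7,-0.7]}'
```

```text
clock: 18.0
position: [0.4649, -0.2465, 0.0665]
ee_rot: [-0.0, 0.095, 0.995, 0.0]
contact_force: [-0.6, 0.0, 0.6]
width: 0.0409
```

```bash
python3 -m creep '{"slide":[[0,0.004,-0.01],[0,0.004,-0.02],[0,0.004,-0.03],[0,0.004,-0.035],[0,0.004,-0.035],[0,0.004,-0.035]],"twist":[[0,0,0],[0,0,0],[0,0,0],[0,0,0],[0,0,0],[0,0,0]],"fingers":[-0.7,-0.7,-0.7,-0.7,-0.7,-0.7]}'
python3 look.py pics/s8.png .05
```

```text
clock: 18.6
position: [0.465, -0.2459, 0.0614]
ee_rot: [0.0, 0.095, 0.995, 0.0]
contact_force: [0.6, -0.2, -0.3]
width: 0.0411
[ 0.46500673 -0.24591955  0.06138606] 0.04108886735463402
cap [0.05001067 0.05225739 0.09293744 0.09390183]
0.05 [ 0.46080018 -0.26257018] [ 0.4858809  -0.22468726]
0.056 [ 0.46486216 -0.26066143] [ 0.4851143  -0.22518612]
0.062 [ 0.46100472 -0.27440388] [ 0.48555717 -0.21839005]
0.068 [ 0.4676914  -0.27294805] [ 0.48501798 -0.21951965]
0.074 [ 0.46594088 -0.2746436 ] [ 0.48448999 -0.21896667]
0.08 [ 0.46675261 -0.27368928] [ 0.48481753 -0.21825168]
hub [ 0.4657 -0.2459  0.0273]
tip [ 0.47986513 -0.24651198  0.06574723] 1
```

View pics/s8.png

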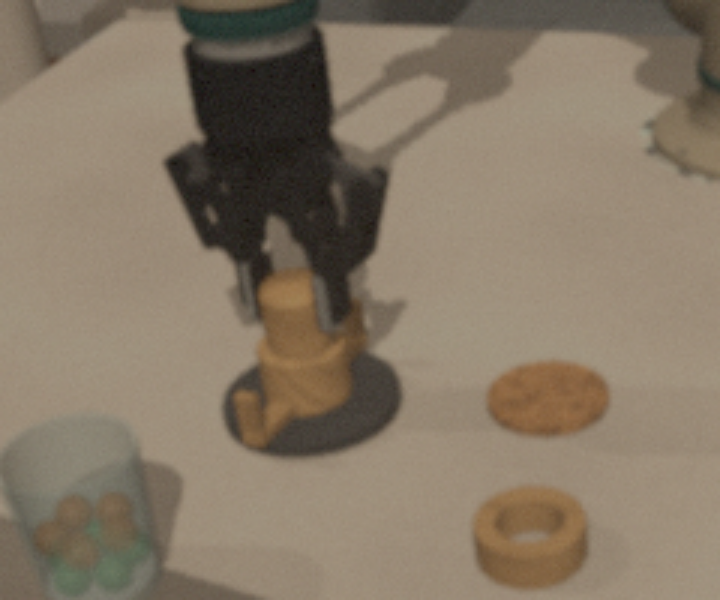

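The cap is over the spindle on the hub, with its top at about 93 mm. Releasing and retreating.

```bash
python3 -m creep '{"slide":[[0,0,-0.004],[0,0,-0.004],[0,0,-0.004],[0,0,-0.004],[0,0,-0.004],[0,0,-0.004],[0,0,-0.004],[0,0,-0.004],[0,0,-0.004]],"twist":[[0,0,0],[0,0,0],[0,0,0],[0,0,0],[0,0,0],[0,0,0],[0,0,0],[0,0,0],[0,0,0]],"fingers":[-0.7,-0.3,0,0.3,0.6,0.8,0.8,0.8,0.8]}'
python3 -m creep '{"slide":[[0,0,0.1],[0,0,0.25],[0,0,0.45],[0,0,0.65],[0,0,0.8],[0,0,0.9],[0,0,0.9],[0,0,0.9]],"twist":[[0,0,0],[0,0,0],[0,0,0],[0,0,0],[0,0,0],[0,0,0],[0,0,0],[0,0,0]],"fingers":[0.8,0.8,0.8,1,1,1,1,1]}'
python3 look.py pics/s9.png .05
```

```text
clock: 19.55
position: [0.465, -0.2459, 0.0607]
ee_rot: [-0.0, 0.095, 0.995, 0.0]
contact_force: [-0.9, -0.5, 0.3]
width: 0.077
clock: 20.35
position: [0.4647, -0.2457, 0.1954]
ee_rot: [-0.0, 0.095, 0.995, 0.0]
contact_force: [-0.6, 1.0, -0.1]
width: 0.0854
[ 0.46473896 -0.24572741  0.19542785] 0.08537300899479282
cap [0.05011998 0.05184907 0.09273638 0.0937189 ]
0.05 [ 0.45903999 -0.26185169] [ 0.48538983 -0.22462502]
0.056 [ 0.45270278 -0.26407423] [ 0.48593791 -0.22523004]
0.062 [ 0.46068533 -0.26198404] [ 0.48425292 -0.22479856]
0.068 [ 0.4525898  -0.26339991] [ 0.48492961 -0.22460761]
0.074 [ 0.45903307 -0.26417391] [ 0.48616298 -0.22550541]
0.08 [ 0.4541099  -0.26243306] [ 0.48524192 -0.22507461]
hub [ 0.4649 -0.2457  0.0275]
```

View pics/s9.png

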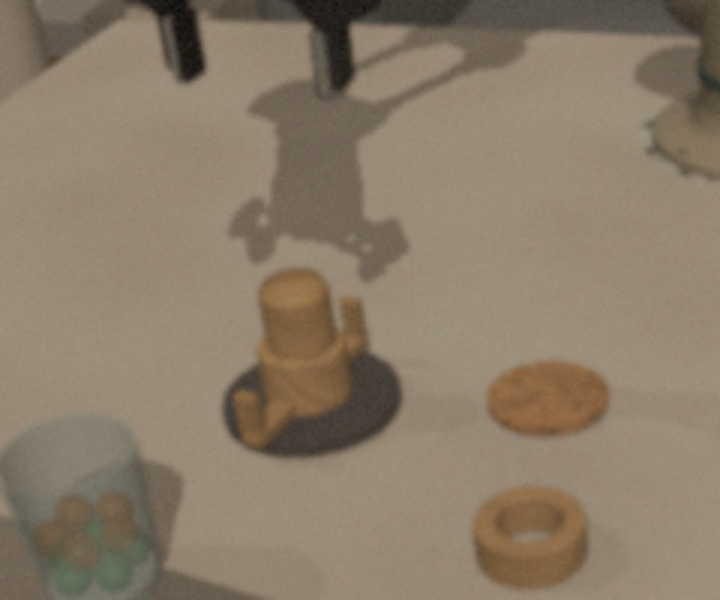

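The cap stands upright on the cradle at (297,310), with its top at 92–93 mm and its axis within about 2 mm of the spindle. The gripper is clear and the ring hasn't moved. Handing in.

```bash
python3 -c "
from rig import order; print(order.sign_off())"
```

```text
the job is handed in; nothing more can be done
None
```

The stand is assembled and handed in at about 20 s of the 59 s allowed; the sign-off gave no verdict. I slid the cradle over the spindle onto the base first, then put the bamboo cap over the spindle onto the cradle's hub.

- **Cradle:** the last picture puts the hub at (0.465, -0.246), within about 1 mm of the spindle's axis. Its top was about 48 mm up and it sat level, so it is fully down on the base.
- **Cap:** it stands upright with its axis about 1–2 mm from the spindle's. Its top is 92–93 mm up, against the expected 92 mm.
- **Clearances:** the gripper was open and well above the stand, with the TCP at 0.195 m. The plain ring looks unmoved; I judged that by eye and did not measure it again. I kept clear of the black and pink look-alikes.
- **Disagreement:** the scene camera read about 4 mm high in x and 1.7 mm high in y against the top camera. I checked it against the finger positions and corrected the scene readings by that amount.

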